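# Bring down and lock the ratchet hold-down on a copper pipe

### The job

Clamp the copper pipe in the bench hold-down, only by pressing and pushing with the fingertips: press the red end of the rocking pawl fully down to free the ratchet, push the orange-handled arm down past its teeth until its rubber pad rests on the pipe, then press the green end of the pawl fully down so that it locks the arm there. Do not raise the arm, do not lift or shift the pipe, and leave everything else on the bench where it is.

Things in the scene. Friction and masses are not known exactly. Their poses are not given: they have to be found in the camera images.
- clamp: fixed frame of the hold-down, at another place and yaw each time: grey base board 240 (x) by 365 (y, -145 to +220) by 12 mm, blue cheek plates 44 mm apart outside (97 mm high at the arm's hinge, 134 mm at the pawl), two black V-rests. Origin on the bench top straight below the arm's hinge; z up, y the way the lowered arm points, x along the hinge axes and the pipe
- hinge (a point): point on the arm's hinge axis, in the middle of the mechanism, 80 mm above the bench; same axes as clamp
- clamp_arm (a joint): arm's angle above level, rad: 0 = down, level, rubber pad resting on the pipe, which stops it (pushed hard it gives to -0.02); positive = raised. Starts at 0.70 to 0.86; do not raise above 0.92. Stiff hinge: it stays where left, goes down with 3 to 8 N at the handle. With the pawl engaged a tooth stops it at about 0.66; four teeth to pass
- handle (a point): centre of the orange round cross bar at the end of the aluminium arm, 20 mm diameter, 100 mm long along the hinge axis, 190 mm from the hinge; y of its frame points along the arm outwards, x along the bar. Lowered, its centre is 80 mm above the bench
- pawl (a joint): rocking pawl's angle, rad: 0 = engaged in the teeth of the steel ratchet wheel (green end fully down), as at the start; 0.30 = free (red end fully down); clear of the teeth above 0.14. Stays where left; 2 to 4 N at a pad rocks it. Pivot axis along x, at y = -70 mm of clamp, 122 mm above the bench. With the arm below about 0.06 it fits into the last notch
- red_pad (a point): middle of the top of the red press pad (34 mm in x, 28 mm in y) on the pawl's end away from the arm; its y runs along the pawl towards the green pad, z is the pad's normal. Engaged: 162 mm above the bench, at y = -125 mm of clamp; fully down: 144 mm, at y = -134 mm
- green_pad (a point): middle of the top face of the green press pad (34 x 28 mm) on the pawl's inner end, above the ratchet wheel; same axes as the red pad. Engaged: 162 mm above the bench, at y = -14 mm of clamp; with the pawl free: 177 mm above the bench, at y = -28 mm
- cradle (a point): centre line of a pipe lying in the V-rests, 38 mm above the bench, 110 mm from the hinge along y of clamp
- pipe: the loose copper pipe, 28 mm diameter, 300 mm long, lying level in the two V-rests; origin on its underside (14 mm below its axis) at the middle of its length; its axis is along its x
- coupling: loose brass pipe coupling, 34 mm diameter, 32 mm tall, standing on the hold-down's base board; origin at the centre of its underside; a bystander
- endcap: loose copper pipe cap, 32 mm diameter, 26 mm tall, standing on the base board; origin at the centre of its underside; a bystander
- wrench: loose steel wrench lying on the bench; a bystander
- driver: loose screwdriver lying on the bench; a bystander
- jug: loose white bottle with a red cap, 76 mm diameter, 170 mm tall, origin at the centre of its underside; a bystander
- spool: loose empty wooden reel, 120 mm diameter, 80 mm tall, origin at the centre of its underside; a bystander
- carton: loose cardboard box, 100 x 140 x 70 mm, origin at the centre of its underside; a bystander

How it is judged:
By the outcome, as a careful person would: the job done as asked, in the order asked, and still so for the second after the job is handed in, with the robot touching nothing.
It also fails if it takes over 54 s, if anything falls off the work surface, if the arm or the gripper's body presses on something with over 40 N, if the wrist force passes 120 N, or if a joint passes its speed limit or range.

### The arm

A 7-joint arm with a two-finger parallel gripper is mounted at the origin on the work surface. World frame = base frame: x ahead of the robot, y to its left, z up, the work surface at z = 0. Lengths are in m, angles in rad, forces in N, time in s.
With the tool pointing down it reaches from about 0.4 to 0.875 m from the base axis. Payload 6.5 kg.
Tool frame: the origin (TCP) lies at the very end of the fingers, on their centre line; the grasp point (between the pads) lies 19 mm behind it; z points along the fingers, y is the direction in which the jaws open and shut (so a half turn about z gives the same grasp; the last joint's range is limited). The gripper opens to 88 mm and grips with 3 to 60 N. Pads are 18 mm wide; open, the fingers measure 123 mm over their backs; the gripper's body (75 mm by 187 mm) begins 45 mm behind the grasp point.
Start: joints at [1.044, 0.536, -0.004, 1.538, 0.003, 1.067, -0.071], TCP at [0.289, -0.582, 0.239] pointing down, gripper open.
Joint ranges: [-2.7, 2.7], [-0.37, 2.16], [-1.27, 1.26], [0.24, 2.4], [-1.31, 4.45], [0.19, 1.91], [-2.76, 2.76]. Speed limits (rad/s): [2.39, 2.39, 3.14, 3.14, 3.14, 3.14, 3.14].

### API

Orientations are given as a 3x3 rotation matrix whose columns are the frame's x, y, z axes.
In Python, from station import telemetry, eyes, robot gives the robot as it stands.
- The arm moves only by the tool send_rows, never from a script. Its argument "deltas" is a list of rows, each a list of 5 numbers: the shift along the tool's x, y, z in units of 40 mm (1.0 is 40 mm), then the turn about the tool's z in units of 10 degrees (1.0 is 10 degrees), then the closure in counts, from 0 (fully open) to 255 (shut). A call has 1 to 8 rows; each row is the pose to reach, as a shift and turn from the pose commanded when the call began, along the tool's axes at that moment; what a row does not reach only later rows make up. A row lasts 1/8 s, in which the tool goes at most 62.5 mm and 10.7 degrees, less where a joint would pass 70% of its speed; a pose out of reach is approached as far as the arm can. A call with a gripper value outside its range is refused whole. The fingers move at their own pace and stop on an object; "grip_force" is the grip in N (left out, the last holds). Time passes only in rows, so rows that repeat a pose let the fingers close. It gives the time, the measured TCP pose, the force and the opening at its end, in the units of the state.
- telemetry.observe(): the state, without advancing time (a new reading comes with each control period).
- eyes.camera(name): name is "scene" or "side" or "wrist"; returns a dict with "image" (480x640x3 uint8, red, green, blue), "fx", "fy", "cx", "cy" (pixels), "cam_to_world" (4x4, takes a point from camera to world coordinates). Camera axes: x right, y down, z forward; pixel columns grow to the right and rows downward; lengths in m; the calibration is good to about 2 mm. A picture is of the moment at which its call begins. There is no depth.
- robot.finish_job(): hands the job in, once; it reports no verdict.
The state is a dict: "t": time; "joints": joint angles; "dq": joint speeds; "effort": joint torques, N m; "position": TCP position; "eef_rot": TCP orientation; "contact_force": force on the tool from outside, world axes, zero at the start; "ft_torque": the same for the moment, N m; "opening": finger opening in m.
Only numpy, scipy, OpenCV 4.12 (cv2) and the standard library are available. Lean on these libraries where they do the work, as an engineer would, in place of code of your own. Each camera call takes 0.05 s, during which the arm holds its last target.

## Working session

There is one attempt and no reset: what is moved stays moved. The work goes in short steps, Python scripts to look and compute and a tool call to move; the robot and the scene stay as the last step left them, time stands still between calls to the robot, and variables do not carry over. Pictures are saved under pics/ and viewed, and the job is handed in when it is done.

Besides the shell and the picture viewer there is one more tool, called after "Call:" as name(argument=value, ...) on one line, values as JSON. send_rows: Moves the arm, as the interface text tells. Its arguments: {"type":"object","properties":{"deltas":{"type":"array","items":{"type":"array","items":{"type":"number"}}},"grip_force":{"type":"number"}},"required":["deltas"]}

```bash
mkdir -p pics; ls
cat > h.py <<'E'
import numpy as np, cv2, pickle, sys
from station import telemetry, eyes, robot
def snap(name,tag):
    c=eyes.camera(name); cv2.imwrite(f'pics/{tag}.png',c['image'][:,:,::-1]); pickle.dump(c,open(f'pics/{tag}.pkl','wb')); return c
def load(tag): return pickle.load(open(f'pics/{tag}.pkl','rb'))
def ray(c,u,v):
    M=np.array(c['cam_to_world']); d=M[:3,:3]@np.array([(u-c['cx'])/c['fx'],(v-c['cy'])/c['fy'],1.]); return M[:3,3],d/np.linalg.norm(d)
def atz(c,u,v,z):
    o,d=ray(c,u,v); return o+d*(z-o[2])/d[2]
def proj(c,P):
    M=np.linalg.inv(np.array(c['cam_to_world'])); p=M[:3,:3]@np.asarray(P)+M[:3,3]; return np.array([c['fx']*p[0]/p[2]+c['cx'],c['fy']*p[1]/p[2]+c['cy']])
def tri(obs):
    A=np.zeros((3,3));b=np.zeros(3)
    for c,u,v in obs:
        o,d=ray(c,u,v);Q=np.eye(3)-np.outer(d,d);A+=Q;b+=Q@o
    return np.linalg.solve(A,b)
E
python3 - <<'E'
from h import *
np.set_printoptions(precision=4,suppress=True)
for n in ['scene','side','wrist']:
    c=snap(n,n+'0'); print(n,c['fx'],np.array(c['cam_to_world']))
s=telemetry.observe(); print(s)
E
```

```text
pics
scene 469.8908407782409 [[ 0.7936  0.5286 -0.3012  0.9593]
 [ 0.6083 -0.6804  0.4087 -0.5645]
 [ 0.0111 -0.5076 -0.8615  1.3478]
 [ 0.      0.      0.      1.    ]]
side 529.0831767031785 [[-0.9836 -0.1439  0.1091  0.3792]
 [-0.1805  0.7625 -0.6213  0.8868]
 [ 0.0062 -0.6308 -0.776   1.193 ]
 [ 0.      0.      0.      1.    ]]
wrist 352.943809687462 [[ 0.4461 -0.8649 -0.23    0.3466]
 [-0.895  -0.4318 -0.112  -0.5521]
 [-0.0025  0.2558 -0.9667  0.3837]
 [ 0.      0.      0.      1.    ]]
{'t': 0.15, 'joints': array([ 1.0438,  0.537 , -0.0044,  1.5386,  0.0026,  1.0673, -0.0712]), 'dq': array([ 0.0016, -0.0018,  0.0009, -0.0054,  0.0001,  0.0005,  0.0004]), 'effort': array([  0.0013, -57.1325,   0.9918, -25.1827,  -0.0562,   0.0152,
         0.0001]), 'position': array([ 0.2888, -0.5818,  0.2381]), 'eef_rot': array([[ 0.8957,  0.4447, -0.0007],
       [ 0.4447, -0.8957,  0.0011],
       [-0.0001, -0.0013, -1.    ]]), 'contact_force': array([-0.8519,  0.2983,  0.2841]), 'ft_torque': array([ 0.0113, -0.0145, -0.0243]), 'opening': 0.08801920264085807}
```

View pics/scene0.png

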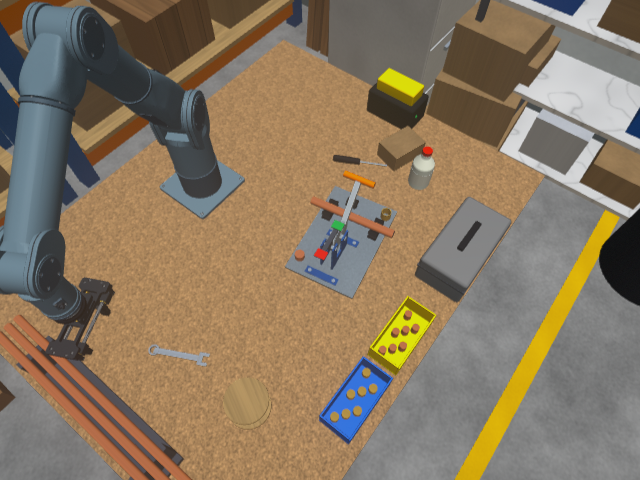

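View pics/side0.png

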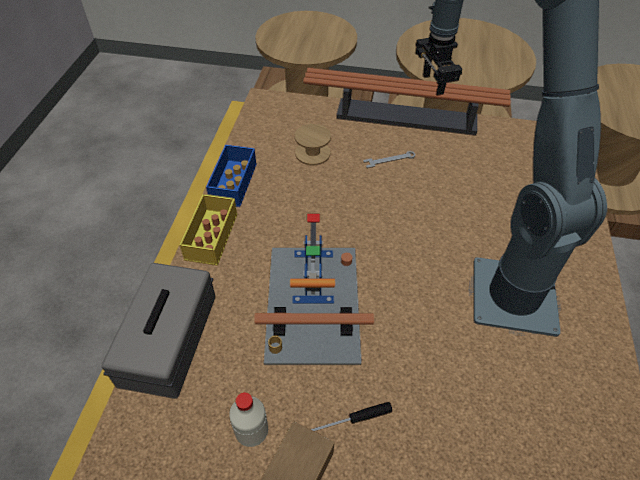

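The clamp is in the middle of the bench, with its pipe side toward the side camera. The red pad is at scene (321,254) and side (313,217), and the handle is at side (312,283). I'll enlarge both views for pixel accuracy.

Run:
```python
from h import *
a=load('scene0')['image'][160:310,270:420,::-1]; cv2.imwrite('pics/sc_z.png',cv2.resize(a,None,fx=4,fy=4,interpolation=cv2.INTER_CUBIC))
a=load('side0')['image'][200:370,240:390,::-1]; cv2.imwrite('pics/si_z.png',cv2.resize(a,None,fx=3.5,fy=3.5,interpolation=cv2.INTER_CUBIC))
def blob(tag,lo,hi,box):
    im=load(tag)['image']; hsv=cv2.cvtColor(im,cv2.COLOR_RGB2HSV); m=cv2.inRange(hsv,lo,hi); mm=m*0; x0,y0,x1,y1=box; mm[y0:y1,x0:x1]=m[y0:y1,x0:x1]
    n,l,s,ce=cv2.connectedComponentsWithStats(mm)
    for i in range(1,n):
        if s[i,4]>15: print(tag,lo,s[i],ce[i].round(1))
for t,b in (('scene0',(270,160,420,310)),('side0',(240,200,390,370))):
    blob(t,(0,200,120),(4,255,255),b); blob(t,(50,150,60),(80,255,255),b); blob(t,(9,200,150),(18,255,255),b)
```

```text
scene0 (0, 200, 120) [315 249  13  11  81] [320.7 253.8]
scene0 (50, 150, 60) [331 220  13  11  78] [337.4 225.1]
scene0 (9, 200, 150) [343 171  32  17 177] [358.7 178.5]
```

View pics/sc_z.png

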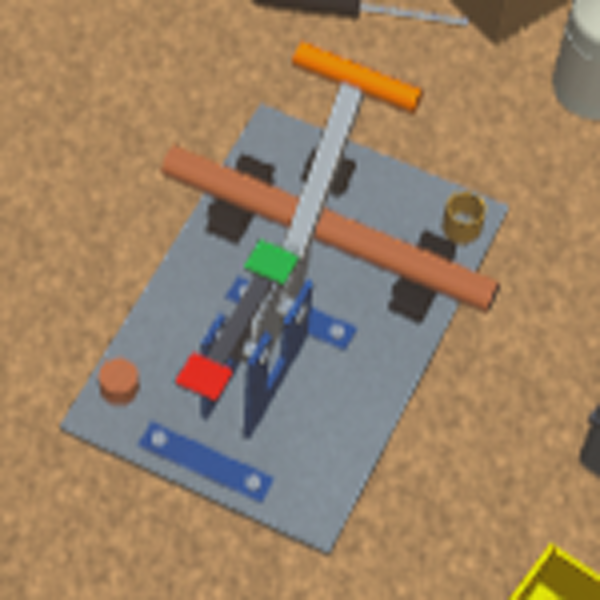

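View pics/si_z.png

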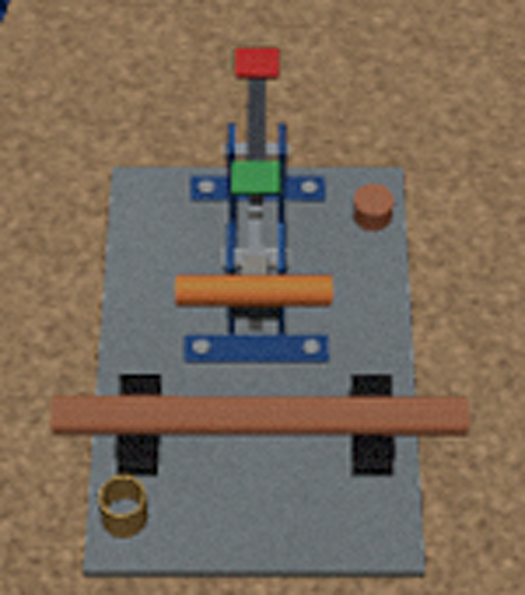

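Run:
```python
from h import *
from scipy.optimize import least_squares
np.set_printoptions(precision=4,suppress=True)
sc,si=load('scene0'),load('side0')
S=lambda U,V:((U+.5)/4-.5+270,(V+.5)/4-.5+160)
D=lambda U,V:((U+.5)/3.5-.5+240,(V+.5)/3.5-.5+200)
# clamp pts
obs=[]
# scene: far corner near handle left = which? use clamp coords: +y end
for P,uv in [((-.12,.22,.012),S(262,105)),((.12,.22,.012),S(508,207)),((.12,-.145,.012),S(330,552)),((-.12,-.145,.012),S(62,430)),((0,-.125,.162),S(205,377)),((0,-.014,.162),S(272,261))]: obs.append((sc,P,uv))
for P,uv in [((.12,-.145,.012),D(112,168)),((-.12,-.145,.012),D(402,168)),((-.12,.22,.012),D(424,573)),((.12,.22,.012),D(84,573)),((0,-.125,.162),D(257,62)),((0,-.014,.162),D(256,177))]: obs.append((si,P,uv))
def X(p,P):
    c,s=np.cos(p[2]),np.sin(p[2]); return np.array([p[0]+c*P[0]-s*P[1],p[1]+s*P[0]+c*P[1],P[2]])
f=lambda p:np.concatenate([proj(c,X(p,P))-uv for c,P,uv in obs])
r=least_squares(f,[.5,.0,0.],loss='soft_l1'); print(r.x,r.fun.reshape(-1,2))
for w in (sc,si):
    o2=[o for o in obs if o[0] is w]
    print(least_squares(lambda p:np.concatenate([proj(c,X(p,P))-uv for c,P,uv in o2]),[.5,0,0.]).x)
p=r.x
red=tri([(sc,*S(205,377)),(si,*D(257,62))]);gr=tri([(sc,*S(272,261)),(si,*D(256,177))]);print(red,gr,X(p,(0,-.125,.162)),X(p,(0,-.014,.162)))
h=tri([(sc,*S(357,76)),(si,*D(254,290))]); print('handle',h)
def toc(P):
    c,s=np.cos(p[2]),np.sin(p[2]); d=P[:2]-p[:2]; return np.array([c*d[0]+s*d[1],-s*d[0]+c*d[1],P[2]])
k=toc(h);print(k,np.arctan2(k[2]-.08,k[1]))
# pipe ends
for n,a,b in (('pipe+x',S(490,294),D(53,414)),('pipe-x',S(170,160),D(466,415))): print(n,toc(tri([(sc,*a),(si,*b)])))
np.save('clamp.npy',p)
```

```text
[0.5409 0.0877 0.1848] [[-0.6823 -0.676 ]
 [ 0.3886 -0.5328]
 [-0.0063  0.1597]
 [-0.9362 -0.8959]
 [-0.0667 -0.3231]
 [-0.002  -0.1067]
 [-0.4077 -0.4303]
 [ 0.1734 -0.3199]
 [ 0.4093 -0.0965]
 [-0.7586 -0.0789]
 [-0.4459 -0.1356]
 [-0.4477 -0.1378]]
[0.5422 0.0871 0.1853]
[0.5401 0.0881 0.1843]
[ 0.5635 -0.0356  0.1608] [0.5429 0.0739 0.1613] [ 0.5638 -0.0351  0.162 ] [0.5434 0.074  0.162 ]
handle [0.5166 0.2137 0.2228]
[-0.0007  0.1282  0.2228] 0.838972721603736
pipe+x [0.1442 0.1098 0.0424]
pipe-x [-0.1525  0.1097  0.0405]
```

The clamp fits to under 1 px: origin (0.541, 0.088), yaw 0.185. The pad heights match at 161 mm, and the arm is at about 0.84. Next I'll work out the waypoints and see how much room there is around the bystanders.

```bash
cat >> h.py <<'E'
np.set_printoptions(precision=4,suppress=True)
p=np.load('clamp.npy')
def X(P):
    c,s=np.cos(p[2]),np.sin(p[2]); return np.array([p[0]+c*P[0]-s*P[1],p[1]+s*P[0]+c*P[1],P[2]])
def toc(P):
    c,s=np.cos(p[2]),np.sin(p[2]); d=P[:2]-p[:2]; return np.array([c*d[0]+s*d[1],-s*d[0]+c*d[1],P[2]])
def plan(*targets):
    s=telemetry.observe(); R=s['eef_rot']; P=s['position']
    print('t',s['t'],'clamp-frame tcp',toc(P),'F',s['contact_force'],'open',s['opening'])
    want=p[2]+np.pi/2; cur=np.arctan2(R[1,0],R[0,0]); dt=(want-cur+np.pi)%(2*np.pi)-np.pi
    print('turn units',-np.degrees(dt)/10)
    for T in targets: print(T,'->',(R.T@(X(T)-P)/.04).round(3))
E
python3 - <<'E'
from h import *
plan((0,-.13,.2),(0,-.13,.24))
sc,si=load('scene0'),load('side0')
print('jug cap',toc(tri([(sc,428,151),(si,244,400)])),'carton',toc(atz(sc,402,144,.07)),'endcap',toc(atz(sc,299.5,254,.038)))
print(telemetry.observe()['joints'])
E
```

```text
t 0.15 clamp-frame tcp [-0.3708 -0.6118  0.2381] F [-0.8519  0.2983  0.2841] open 0.08801920264085807
turn units -7.418550985346021
(0, -0.13, 0.2) -> [12.202 -9.063  0.962]
(0, -0.13, 0.24) -> [12.202 -9.064 -0.038]
jug cap [0.1378 0.3797 0.1669] carton [0.0326 0.4583 0.07  ] endcap [-0.0901 -0.0955  0.038 ]
[ 1.0438  0.537  -0.0044  1.5386  0.0026  1.0673 -0.0712]
```

Call:
send_rows(deltas=[[1.0,-0.75,0,-0.7,255],[2.0,-1.5,0,-1.4,255],[3.0,-2.25,0,-2.1,255],[4.1,-3.0,0,-2.8,255],[5.2,-3.8,0,-3.5,255],[6.2,-4.6,0,-4.2,255],[7.2,-5.4,0,-4.9,255],[8.2,-6.1,0,-5.6,255]], grip_force=20)

```text
t: 1.15
position: [0.4746, -0.2161, 0.2387]
eef_rot: [[0.128, 0.992, -0.0], [0.992, -0.128, -0.0], [-0.0, -0.0, -1.0]]
contact_force: [0.3, 0.2, 0.6]
opening: 0.0098
```

Run:
```python
from h import *
plan((0,-.13,.2),(0,-.13,.24))
```

```text
t 1.15 clamp-frame tcp [-0.1209 -0.2865  0.2387] F [0.2863 0.1617 0.6277] open 0.00980436710854607
turn units -1.7941251061067707
(0, -0.13, 0.2) -> [4.654 1.67  0.967]
(0, -0.13, 0.24) -> [ 4.654  1.67  -0.033]
```

Call:
send_rows(deltas=[[1.0,0.4,0,-0.4,255],[2.0,0.8,0,-0.9,255],[3.0,1.2,0,-1.4,255],[4.0,1.5,0.3,-1.8,255],[4.5,1.65,0.6,-1.8,255],[4.5,1.65,0.8,-1.8,255],[4.5,1.65,0.8,-1.8,255]])

```text
t: 2.02
position: [0.5626, -0.0496, 0.2059]
eef_rot: [[-0.179, 0.984, -0.002], [0.984, 0.179, -0.001], [-0.0, -0.002, -1.0]]
contact_force: [-0.5, -0.7, -0.3]
opening: 0.0003
```

Run:
```python
from h import *
snap('scene','scene1');snap('side','side1');snap('wrist','wrist1')
plan((0,-.13,.17),(0,-.135,.15),(0,-.137,.14))
A=[load(t+'1')['image'][:,:,::-1] for t in('scene','side')]
cv2.imwrite('pics/z1.png',np.hstack([cv2.resize(A[0][150:300,260:410],(400,400),interpolation=2),cv2.resize(A[1][180:330,240:390],(400,400),interpolation=2)]))
```

```text
t 2.175 clamp-frame tcp [-0.0031 -0.1392  0.2071] F [-0.0732 -0.0087 -0.3628] open 0.00040707094318794207
turn units -0.030506111472590837
(0, -0.13, 0.17) -> [0.231 0.075 0.927]
(0, -0.135, 0.15) -> [0.106 0.075 1.427]
(0, -0.137, 0.14) -> [0.057 0.076 1.677]
```

View pics/z1.png

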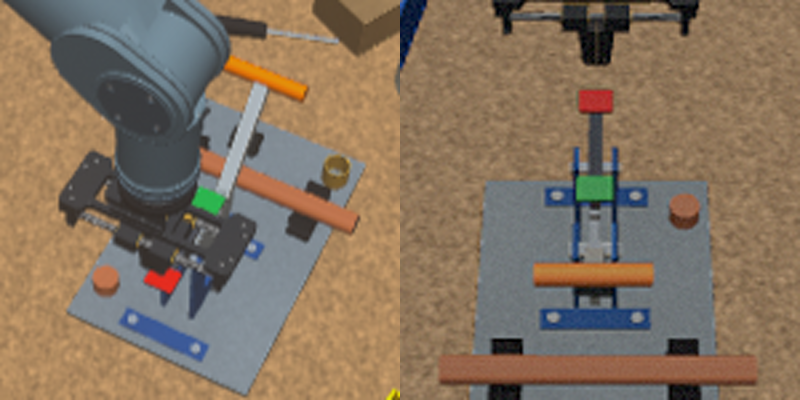

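View pics/wrist1.png

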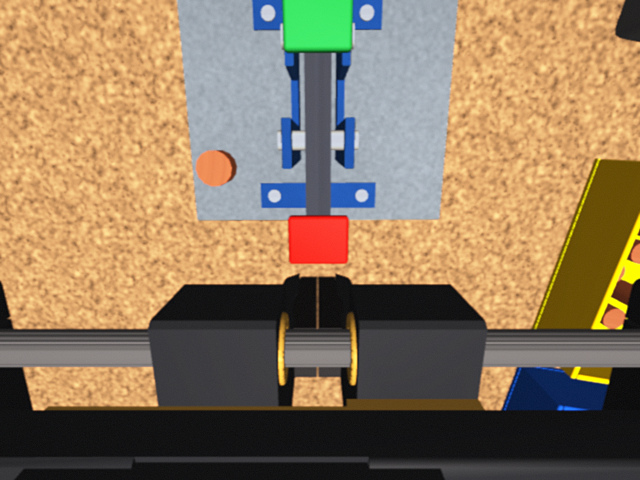

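Wrist view: the closed fingertips at (318,280) line up with the red pad at (318,240). I'll press in stages and watch the force.

Call:
send_rows(deltas=[[0.2,0.07,0.3,0,255],[0.23,0.07,0.7,0,255],[0.22,0.07,1.0,0,255],[0.2,0.07,1.15,0,255],[0.17,0.07,1.3,0,255],[0.14,0.07,1.4,0,255],[0.14,0.07,1.4,0,255]])

```text
t: 3.05
position: [0.5658, -0.0443, 0.1508]
eef_rot: [[-0.179, 0.984, 0.001], [0.984, 0.179, -0.002], [-0.002, 0.0, -1.0]]
contact_force: [0.4, -3.3, 2.5]
opening: 0.0005
```

Run:
```python
from h import *
plan((0,-.135,.144),(0,-.137,.14))
```

```text
t 3.05 clamp-frame tcp [ 0.0002 -0.1343  0.1508] F [ 0.3984 -3.2738  2.5116] open 0.0004959219916099043
turn units -0.030034498831998234
(0, -0.135, 0.144) -> [-0.016 -0.006  0.17 ]
(0, -0.137, 0.14) -> [-0.066 -0.006  0.27 ]
```

Call:
send_rows(deltas=[[-0.02,0,0.1,0,255],[-0.04,0,0.2,0,255],[-0.06,0,0.3,0,255],[-0.06,0,0.4,0,255],[-0.06,0,0.4,0,255]])

```text
t: 3.68
position: [0.5672, -0.046, 0.1443]
eef_rot: [[-0.179, 0.984, 0.003], [0.984, 0.179, -0.006], [-0.006, 0.002, -1.0]]
contact_force: [-30.4, -7.0, 87.7]
opening: 0.0002
```

Run:
```python
from h import *
snap('side','side2')
plan((0,-.135,.144))
a=load('side2')['image'][:,:,::-1]
cv2.imwrite('pics/z2.png',cv2.resize(a[180:330,240:390],(600,600),interpolation=2))
```

```text
t 3.725 clamp-frame tcp [ 0.0013 -0.1363  0.1442] F [-30.8296  -8.0827  87.0507] open 0.00021218512145271064
turn units -0.026585905870588546
(0, -0.135, 0.144) -> [ 0.033 -0.032  0.005]
```

View pics/z2.png

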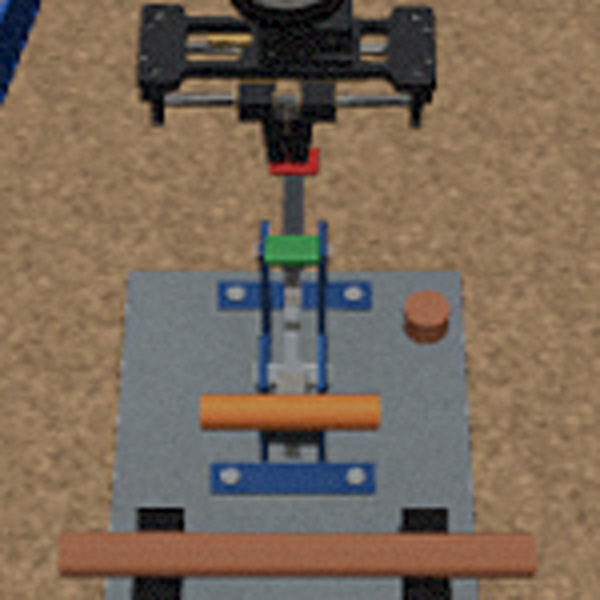

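The pawl hit its stop: 87 N at z = 144 mm, which is exactly the fully-down height, and the green end is raised. I'll back off now and verify.

Call:
send_rows(deltas=[[0,0,-0.3,0,255],[0,0,-1.0,0,255],[0,0,-2.0,0,255],[0,0,-3.0,0,255],[0,0,-3.4,0,255],[0,0,-3.4,0,255]])

```text
t: 4.47
position: [0.566, -0.0441, 0.2709]
eef_rot: [[-0.181, 0.984, 0.001], [0.984, 0.181, 0.0], [-0.0, 0.001, -1.0]]
contact_force: [0.3, 0.3, -0.6]
opening: 0.0006
```

Run:
```python
from h import *
snap('side','side3');snap('scene','scene3');snap('wrist','wrist3')
plan((0,.127,.265),(0,.127,.225))
A=[load(t+'3')['image'][:,:,::-1] for t in('scene','side')]
cv2.imwrite('pics/z3.png',np.hstack([cv2.resize(A[0][150:300,260:410],(400,400),interpolation=2),cv2.resize(A[1][180:330,240:390],(400,400),interpolation=2)]))
```

```text
t 4.625 clamp-frame tcp [-0.0008 -0.1343  0.2689] F [-0.7542  0.358   0.3958] open 0.0004910299767648319
turn units -0.017906225499783678
(0, 0.127, 0.265) -> [ 6.533 -0.     0.103]
(0, 0.127, 0.225) -> [6.532 0.002 1.103]
```

View pics/z3.png

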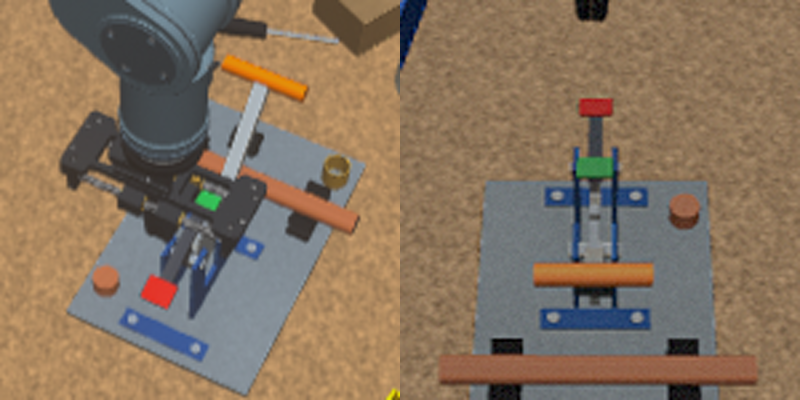

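View pics/wrist3.png

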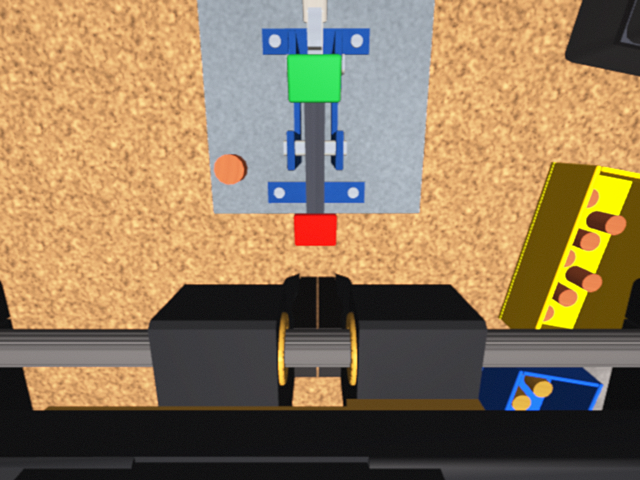

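```bash
cat >> h.py <<'E'
COL={'red':((0,180,90),(6,255,255)),'green':((50,120,40),(80,255,255))}
def cen(c,col,near,r=20):
    hsv=cv2.cvtColor(c['image'],cv2.COLOR_RGB2HSV); m=cv2.inRange(hsv,*COL[col]); k=np.zeros_like(m); cv2.circle(k,tuple(int(x) for x in near),r,255,-1); m&=k
    ys,xs=np.nonzero(m); return (xs.mean(),ys.mean(),len(xs)) if len(xs) else None
E
python3 - <<'E'
from h import *
si=load('side3');sc=load('scene3')
for col,P0,P1 in (('red',(0,-.125,.162),(0,-.134,.144)),('green',(0,-.014,.162),(0,-.028,.177))):
  for n,c in (('sc',sc),('si',si)):
    print(col,n,'engaged px',proj(c,X(P0)),'free px',proj(c,X(P1)),'seen',cen(c,col,proj(c,X(P1))))
  a,b=cen(sc,col,proj(sc,X(P1))),cen(si,col,proj(si,X(P1)))
  print(toc(tri([(sc,*a[:2]),(si,*b[:2])])))
E
```

```text
red sc engaged px [320.8083 253.5519] free px [319.3569 258.9616] seen (np.float64(319.2795698924731), np.float64(258.86021505376345), 93)
red si engaged px [312.6256 217.2215] free px [312.687  219.2767] seen (np.float64(312.7258064516129), np.float64(219.61290322580646), 62)
[-0.0003 -0.1335  0.1433]
green sc engaged px [337.623  224.7683] free px [335.7468 225.5774] seen (np.float64(337.6458333333333), np.float64(224.66666666666666), 48)
green si engaged px [312.338  250.0765] free px [312.3384 241.9365] seen (np.float64(312.55238095238093), np.float64(242.52380952380952), 105)
[ 0.0017 -0.0239  0.1789]
```

Triangulated, the red pad is at y = -133.5, z = 143 mm, so the pawl is fully free. Now to above the handle.

Call:
send_rows(deltas=[[1.0,0,0,0,255],[2.2,0,0,0,255],[3.4,0,0,0,255],[4.6,0,0,0,255],[5.6,0,0,0,255],[6.3,0,0,0,255],[6.5,0,0.1,0,255],[6.5,0,0.3,0,255]])

```text
t: 5.62
position: [0.5187, 0.2107, 0.2576]
eef_rot: [[-0.181, 0.984, -0.001], [0.984, 0.181, -0.001], [-0.001, -0.001, -1.0]]
contact_force: [0.3, 0.2, -0.5]
opening: 0.0005
```

Run:
```python
from h import *
snap('side','side4');snap('scene','scene4')
plan((0,.127,.2315),*[(0,.19*np.cos(t),.09+.19*np.sin(t)) for t in (.75,.65,.5,.35,.2,.1,0)])
A=[load(t+'4')['image'][:,:,::-1] for t in('scene','side')]
cv2.imwrite('pics/z4.png',np.hstack([cv2.resize(A[0][130:280,280:430],(400,400),interpolation=2),cv2.resize(A[1][180:330,240:390],(400,400),interpolation=2)]))
```

```text
t 5.725 clamp-frame tcp [0.0003 0.1234 0.2569] F [-0.0705  0.64   -0.4933] open 0.0005474516782863016
turn units -0.02970897275620842
(0, 0.127, 0.2315) -> [ 0.091 -0.007  0.636]
(0, np.float64(0.13902088508602597), np.float64(0.21951136440443347)) -> [ 0.392 -0.008  0.935]
(0, np.float64(0.15125592172432062), np.float64(0.20498541708984752)) -> [ 0.698 -0.009  1.298]
(0, np.float64(0.16674068675917084), np.float64(0.18109085233479857)) -> [ 1.086 -0.009  1.894]
(0, np.float64(0.178480815441002), np.float64(0.15515058341653576)) -> [ 1.381 -0.009  2.542]
(0, np.float64(0.1862126497898359), np.float64(0.12774717285106163)) -> [ 1.575 -0.008  3.227]
(0, np.float64(0.1890507914028249), np.float64(0.10896834916289735)) -> [ 1.646 -0.007  3.697]
(0, np.float64(0.19), np.float64(0.09)) -> [ 1.671 -0.006  4.171]
```

View pics/z4.png

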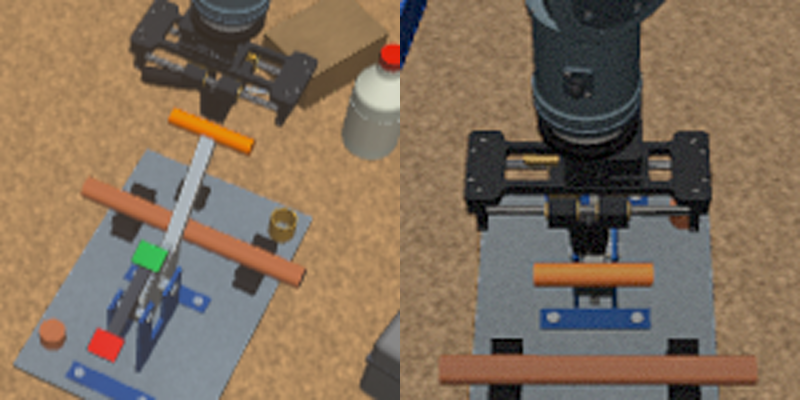

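The fingertips are over the middle of the bar. I'll push down along its arc.

Call:
send_rows(deltas=[[0.1,0,0.3,0,255],[0.15,0,0.6,0,255],[0.3,0,0.8,0,255],[0.45,0,1.0,0,255],[0.6,0,1.2,0,255],[0.75,0,1.4,0,255],[0.85,0,1.55,0,255]])

```text
t: 6.6
position: [0.5117, 0.2482, 0.1973]
eef_rot: [[-0.183, 0.983, 0.0], [0.983, 0.183, 0.004], [0.004, 0.001, -1.0]]
contact_force: [-3.7, 4.6, 9.0]
opening: 0.0007
```

Run:
```python
from h import *
snap('side','side5');snap('scene','scene5')
plan(*[(0,.19*np.cos(t),.09+.19*np.sin(t)) for t in (.5,.35,.2,.1,0)])
A=[load(t+'5')['image'][:,:,::-1] for t in('scene','side')]
cv2.imwrite('pics/z5.png',np.hstack([cv2.resize(A[0][130:280,280:430],(400,400),interpolation=2),cv2.resize(A[1][200:350,240:390],(400,400),interpolation=2)]))
```

```text
t 6.7 clamp-frame tcp [0.0009 0.1626 0.1968] F [-0.532   1.4227  0.7909] open 0.0005218506676258049
turn units -0.0012818861701061391
(0, np.float64(0.16674068675917084), np.float64(0.18109085233479857)) -> [ 0.103 -0.022  0.393]
(0, np.float64(0.178480815441002), np.float64(0.15515058341653576)) -> [ 0.395 -0.023  1.042]
(0, np.float64(0.1862126497898359), np.float64(0.12774717285106163)) -> [ 0.586 -0.023  1.728]
(0, np.float64(0.1890507914028249), np.float64(0.10896834916289735)) -> [ 0.656 -0.023  2.197]
(0, np.float64(0.19), np.float64(0.09)) -> [ 0.678 -0.024  2.672]
```

View pics/z5.png

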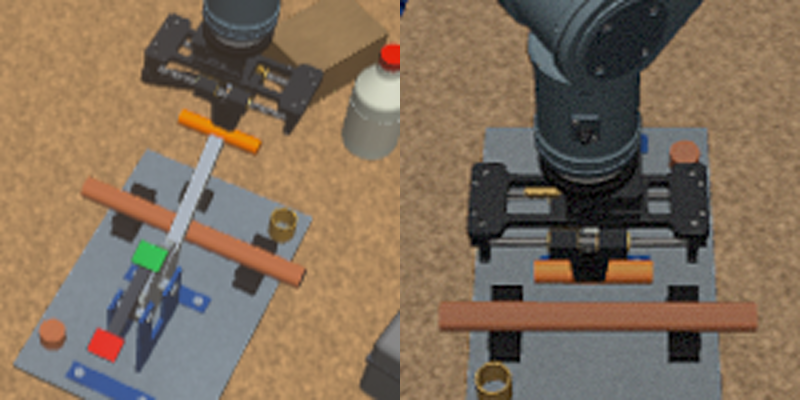

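Run:
```python
from h import *
k=toc(tri([(load('scene5'),362.2,179.3),(load('side5'),312.2,301.4)]));print(k,np.arctan2(k[2]-.08,k[1]),np.hypot(k[2]-.08,k[1]))
```

```text
[-0.      0.1563  0.1885] 0.6066658743479981 0.19028219687521283
```

Arm angle is about 0.607, so it is past the first tooth stop at 0.66. The tip sits 6 mm outward of the bar's centre, so I'll correct slightly inward while continuing down.

Call:
send_rows(deltas=[[-0.08,0,0.1,0,255],[0.0,0,0.4,0,255],[0.13,0,0.7,0,255],[0.27,0,1.0,0,255],[0.37,0,1.3,0,255],[0.45,0,1.6,0,255],[0.5,0,1.9,0,255],[0.54,0,2.1,0,255]])

```text
t: 7.7
position: [0.5087, 0.2658, 0.1118]
eef_rot: [[-0.18, 0.984, -0.0], [0.984, 0.18, -0.0], [-0.0, -0.0, -1.0]]
contact_force: [0.3, 2.9, 3.1]
opening: 0.0005
```

Run:
```python
from h import *
snap('side','side6');snap('scene','scene6')
plan(*[(0,.19*np.cos(t),.09+.19*np.sin(t)) for t in (.1,0,-.01)])
A=[load(t+'6')['image'][:,:,::-1] for t in('scene','side')]
cv2.imwrite('pics/z6.png',np.hstack([cv2.resize(A[0][130:280,280:430],(400,400),interpolation=2),cv2.resize(A[1][220:370,240:390],(400,400),interpolation=2)]))
```

```text
t 7.8 clamp-frame tcp [0.0002 0.18   0.1113] F [0.0163 0.666  0.6748] open 0.00033902023622715735
turn units -0.01966108825978865
(0, np.float64(0.1890507914028249), np.float64(0.10896834916289735)) -> [ 0.227 -0.006  0.058]
(0, np.float64(0.19), np.float64(0.09)) -> [ 0.252 -0.005  0.532]
(0, np.float64(0.1899905000791664), np.float64(0.08810003166650833)) -> [ 0.252 -0.005  0.58 ]
```

View pics/z6.png

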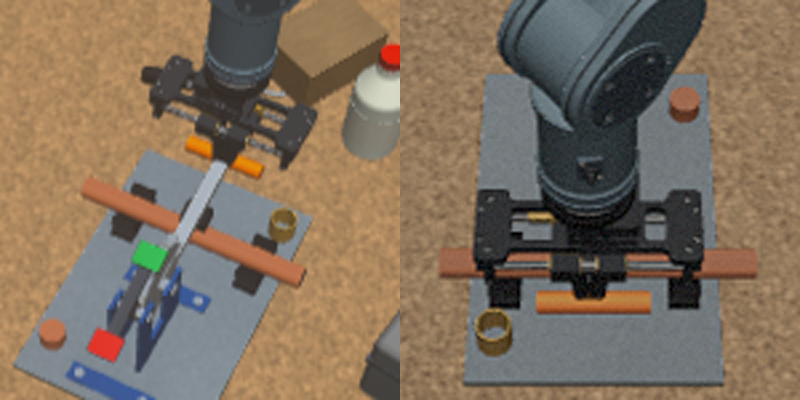

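The tip is now about 9 mm inward of the bar's centre. I'll lift slightly off the bar, recentre, and finish the last 0.1 rad slowly.

Call:
send_rows(deltas=[[0.0,0,-0.15,0,255],[0.22,0,-0.1,0,255],[0.24,0,0.1,0,255],[0.24,0,0.25,0,255],[0.24,0,0.37,0,255],[0.24,0,0.46,0,255],[0.24,0,0.52,0,255],[0.24,0,0.54,0,255]])

```text
t: 8.8
position: [0.5069, 0.2753, 0.091]
eef_rot: [[-0.181, 0.984, -0.0], [0.984, 0.181, -0.0], [-0.0, -0.0, -1.0]]
contact_force: [-1.4, 1.5, 2.7]
opening: 0.0005
```

Run:
```python
from h import *
plan((0,.19,.09),(0,.19,.088))
```

```text
t 8.8 clamp-frame tcp [0.0011 0.1906 0.091 ] F [-1.4437  1.4996  2.7296] open 0.0005232725745750015
turn units -0.018655659223455717
(0, 0.19, 0.09) -> [-0.015 -0.028  0.024]
(0, 0.19, 0.088) -> [-0.015 -0.028  0.074]
```

Still only hinge friction at z = 91 mm. I'll go down in 1 mm steps until the force rises.

Call:
send_rows(deltas=[[0,0,0.03,0,255],[0,0,0.06,0,255],[0,0,0.06,0,255]])

```text
t: 9.18
position: [0.507, 0.2755, 0.0898]
eef_rot: [[-0.181, 0.984, 0.0], [0.984, 0.181, -0.0], [-0.001, 0.0, -1.0]]
contact_force: [-3.2, -0.0, 11.8]
opening: 0.0004
```

Call:
send_rows(deltas=[[0,0,0.03,0,255],[0,0,0.05,0,255],[0,0,0.05,0,255]])

```text
t: 9.55
position: [0.507, 0.2756, 0.0893]
eef_rot: [[-0.181, 0.984, 0.001], [0.984, 0.181, -0.001], [-0.001, 0.001, -1.0]]
contact_force: [-8.5, -3.8, 27.2]
opening: 0.0003
```

The arm is on its stop: 27 N with only 0.5 mm of give. I'll retreat straight up and look.

Call:
send_rows(deltas=[[0,0,-0.2,0,255],[0,0,-0.9,0,255],[0,0,-2.0,0,255],[0,0,-3.2,0,255],[-0.5,0,-4.2,0,255],[-1.5,0,-4.5,0,255],[-2.7,0,-4.5,0,255],[-3.9,0,-4.5,0,255]])

```text
t: 10.55
position: [0.5349, 0.1193, 0.2664]
eef_rot: [[-0.18, 0.984, -0.001], [0.984, 0.18, -0.002], [-0.001, -0.001, -1.0]]
contact_force: [1.2, -0.3, 0.6]
opening: 0.0002
```

Call:
send_rows(deltas=[[-0.7,0,0,0,255],[-1.2,0,0,0,255],[-1.45,0,0.4,0,255],[-1.45,0,0.8,0,255],[-1.45,0,0.8,0,255]])

```text
t: 11.18
position: [0.544, 0.0657, 0.2326]
eef_rot: [[-0.182, 0.983, -0.004], [0.983, 0.182, -0.0], [0.001, -0.004, -1.0]]
contact_force: [0.1, 0.9, 0.8]
opening: 0.0005
```

Run:
```python
from h import *
snap('side','side7');snap('scene','scene7');snap('wrist','wrist7')
plan((0,-.026,.185),(0,-.022,.17),(0,-.016,.162))
A=[load(t+'7')['image'][:,:,::-1] for t in('scene','side')]
cv2.imwrite('pics/z7.png',np.hstack([cv2.resize(A[0][130:280,280:430],(400,400),interpolation=2),cv2.resize(A[1][220:370,240:390],(400,400),interpolation=2)]))
```

```text
t 11.325 clamp-frame tcp [ 0.0006 -0.0222  0.2348] F [ 0.0171 -0.4135  0.5511] open 0.0003218505008769463
turn units -0.008718994237763926
(0, -0.026, 0.185) -> [-0.095 -0.016  1.244]
(0, -0.022, 0.17) -> [ 0.004 -0.016  1.619]
(0, -0.016, 0.162) -> [ 0.154 -0.016  1.819]
```

View pics/z7.png

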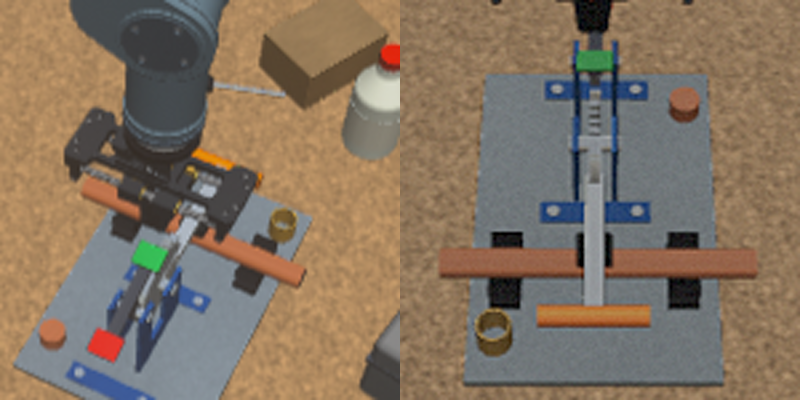

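View pics/wrist7.png

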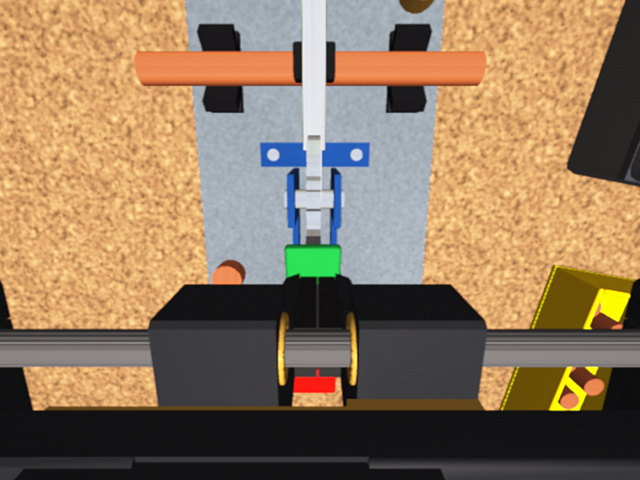

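The arm is lying over the pipe with its rubber pad on it, and the pawl is still free. A quick check of the handle height, then I'll press the green pad.

Run:
```python
from h import *
si=load('side7'); hsv=cv2.cvtColor(si['image'],cv2.COLOR_RGB2HSV)
m=cv2.inRange(hsv,(10,180,120),(20,255,255)); m[:330]=0;m[346:]=0;m[:,:285]=0;m[:,345:]=0
ys,xs=np.nonzero(m);print(xs.mean(),ys.mean(),ys.min(),ys.max(),len(xs))
for t in (-.02,0,.03,.06,.1): print(t,proj(si,X((0,.19*np.cos(t),.08+.19*np.sin(t)))))
```

```text
312.546218487395 338.66386554621846 335 341 119
-0.02 [311.9808 339.3352]
0 [311.9698 338.5569]
0.03 [311.9536 337.3296]
0.06 [311.9379 336.031 ]
0.1 [311.9176 334.19  ]
```

Call:
send_rows(deltas=[[-0.05,0,0.5,0,255],[-0.08,0,1.0,0,255],[-0.06,0,1.3,0,255],[-0.02,0,1.45,0,255],[0.04,0,1.6,0,255],[0.1,0,1.7,0,255],[0.12,0,1.75,0,255],[0.12,0,1.75,0,255]])

```text
t: 12.32
position: [0.5449, 0.0696, 0.1648]
eef_rot: [[-0.181, 0.984, 0.0], [0.984, 0.181, -0.0], [-0.0, 0.0, -1.0]]
contact_force: [-0.0, 2.1, 2.5]
opening: 0.0005
```

Run:
```python
from h import *
plan((0,-.016,.162))
```

```text
t 12.325 clamp-frame tcp [ 0.0007 -0.0186  0.1648] F [-0.0331  2.1447  2.5333] open 0.0005210371750268828
turn units -0.017750743377267703
(0, -0.016, 0.162) -> [ 0.065 -0.017  0.069]
```

The arm reads about 0.00. Now the last few mm on the green pad, in small steps.

Call:
send_rows(deltas=[[0.04,0,0.04,0,255],[0.06,0,0.08,0,255],[0.06,0,0.1,0,255],[0.06,0,0.1,0,255]])

```text
t: 12.82
position: [0.5447, 0.0712, 0.1622]
eef_rot: [[-0.18, 0.984, 0.001], [0.984, 0.18, -0.002], [-0.002, 0.0, -1.0]]
contact_force: [-3.9, -0.3, 16.8]
opening: 0.0
```

Call:
send_rows(deltas=[[0,0,0.04,0,255],[0,0,0.06,0,255],[0,0,0.06,0,255]])

```text
t: 13.2
position: [0.5449, 0.0714, 0.1618]
eef_rot: [[-0.18, 0.984, 0.001], [0.984, 0.18, -0.002], [-0.003, 0.001, -1.0]]
contact_force: [-10.7, -2.5, 36.5]
opening: -0.0
```

The green pad is against a hard stop at z = 162 mm (36 N, 0.4 mm of give), which is its engaged height. I'll retreat up and back over the robot side, then check.

Call:
send_rows(deltas=[[0,0,-0.3,0,255],[0,0,-1.0,0,255],[0,0,-2.2,0,255],[-0.6,0,-3.2,0,255],[-1.6,0,-3.6,0,255],[-2.8,0,-3.6,0,255],[-4.0,0,-3.6,0,255],[-5.2,0,-3.6,0,255]])

```text
t: 14.2
position: [0.5812, -0.1348, 0.3017]
eef_rot: [[-0.18, 0.984, -0.002], [0.984, 0.18, -0.001], [-0.0, -0.002, -1.0]]
contact_force: [0.4, 0.6, 0.1]
opening: 0.0005
```

Call:
send_rows(deltas=[[-1.0,0,0,0,255],[-2.0,0,0,0,255],[-3.0,0,0,0,255],[-3.0,0,0,0,255],[-3.0,0,0,0,255]])

```text
t: 14.82
position: [0.603, -0.25, 0.3016]
eef_rot: [[-0.181, 0.984, -0.002], [0.984, 0.181, 0.001], [0.001, -0.001, -1.0]]
contact_force: [-0.2, -0.3, 0.1]
opening: 0.0005
```

Run:
```python
from h import *
si=snap('side','side8');sc=snap('scene','scene8')
plan((0,0,.2))
A=[load(t+'8')['image'][:,:,::-1] for t in('scene','side')]
cv2.imwrite('pics/z8.png',np.hstack([cv2.resize(A[0][150:300,270:420],(400,400),interpolation=2),cv2.resize(A[1][210:360,240:390],(400,400),interpolation=2)]))
for col,P0,P1 in (('red',(0,-.125,.162),(0,-.134,.144)),('green',(0,-.014,.162),(0,-.028,.177))):
  for n,c in (('sc',sc),('si',si)):
    print(col,n,'engaged px',proj(c,X(P0)),'free px',proj(c,X(P1)),'seen',cen(c,col,proj(c,X(P0)),12))
hsv=cv2.cvtColor(si['image'],cv2.COLOR_RGB2HSV)
m=cv2.inRange(hsv,(10,180,120),(20,255,255)); m[:330]=0;m[346:]=0;m[:,:285]=0;m[:,345:]=0
ys,xs=np.nonzero(m);print('handle',xs.mean(),ys.mean())
d=cv2.absdiff(cv2.cvtColor(load('side0')['image'],cv2.COLOR_RGB2GRAY),cv2.cvtColor(si['image'],cv2.COLOR_RGB2GRAY))
cv2.imwrite('pics/d8.png',np.minimum(d.astype(int)*4,255).astype(np.uint8))
```

```text
t 14.925 clamp-frame tcp [-0.0003 -0.3426  0.3021] F [-0.2761 -0.7378  0.0869] open 0.0005957792859285862
turn units -0.007251625185450759
(0, 0, 0.2) -> [ 8.562 -0.001  2.56 ]
red sc engaged px [320.8083 253.5519] free px [319.3569 258.9616] seen (np.float64(320.6818181818182), np.float64(253.73863636363637), 88)
red si engaged px [312.6256 217.2215] free px [312.687  219.2767] seen (np.float64(312.86746987951807), np.float64(217.53012048192772), 83)
green sc engaged px [337.623  224.7683] free px [335.7468 225.5774] seen (np.float64(337.4404761904762), np.float64(225.07142857142858), 84)
green si engaged px [312.338  250.0765] free px [312.3384 241.9365] seen (np.float64(312.43307086614175), np.float64(250.39370078740157), 127)
handle 312.25384615384615 338.61538461538464
```

View pics/z8.png

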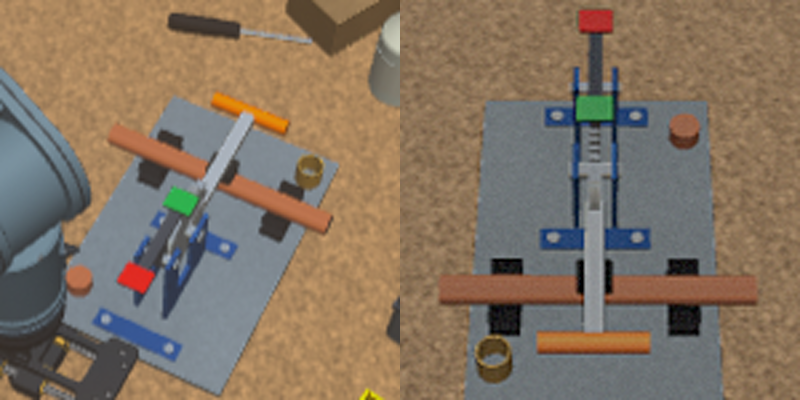

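View pics/d8.png

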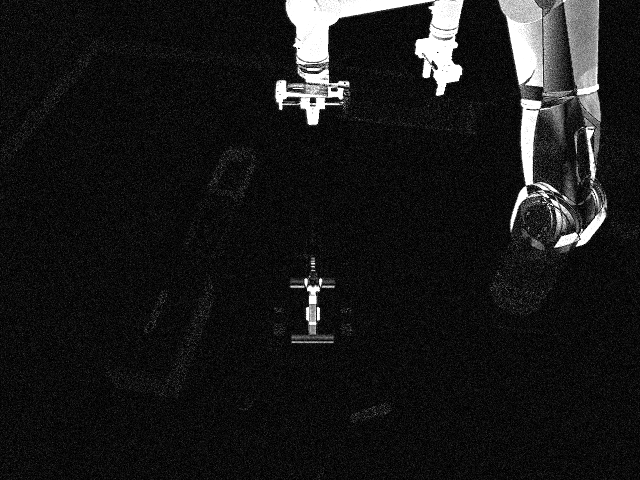

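The difference image against the start shows only the clamp arm and the robot have changed; the pipe and bystanders are where they were. The pads are at their engaged pixels and the handle is at level, so I'm handing in.

```bash
python3 -c "
from station import robot
print(robot.finish_job())"
```

```text
the job is handed in; nothing more can be done
None
```

The pipe is clamped and the job is handed in, after about 15 s of the 54 s allowed. I worked only with the closed fingertips, in the order you asked:

1. **Red end:** I pressed it down to its stop. The pad then measured 143 mm above the bench at y = -133.5 mm, so the pawl was free.
2. **Arm:** I pushed the handle from about 0.84 rad down to level. It stopped on the pipe at 27 N with about 0.5 mm of give.
3. **Green end:** I pressed it to a hard stop at 162 mm, which is its engaged height.

**Last checks:** After retreating, both pads were within 0.4 px of their engaged positions in both cameras. The handle was at the pixel for 0.00 rad. Compared with the first side picture, only the clamp arm and the robot had changed; the pipe and the other objects in view had not moved. The robot was touching nothing.

**Imperfections:**
- The red press peaked at about 87 N vertical (about 93 N in all) at its stop. That is harder than needed, but under the 120 N limit.
- The fingertip drifted up to 9 mm off the handle's centre during the push, so I lifted it slightly and recentred it before the last 0.1 rad.
- One triangulated green pad position was about 4 mm off because the gripper partly hid the pad. I did not use it.

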